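# Put the service nozzles back in their nests

## Robot

A 6-joint arm with a two-finger parallel gripper is mounted at the origin on the work surface. World frame = base frame: x ahead of the robot, y to its left, z up, the work surface at z = 0. Lengths are in mm, angles in degrees, forces in N, time in s.
With the tool pointing down it reaches from about 300 to 850 mm from the base axis. Payload 4.2 kg.
Tool frame: the origin (TCP) lies between the finger pads, 19 mm behind the fingertips; this is the grasp point; z points along the fingers, y is the direction in which the jaws open and shut (so a half turn about z gives the same grasp; the last joint's range is limited). The gripper opens to 91 mm and grips with 3 to 60 N. Pads are 32 mm wide; open, the fingers measure 118 mm over their backs; the gripper's body (76 mm by 178 mm) begins 60 mm behind the grasp point.
Start: joints at [-70.818, 18.312, 89.639, -0, 72.044, -1.146], TCP at [199.76, -539.2, 232.776] pointing down, gripper open.
Joint ranges: [-177.97, 177.97], [-48.28, 115.42], [12.27, 149.76], [-77.06, 257.06], [2.81, 150.46], [-146.56, 146.56]. Speed limits (degrees/s): [147.25, 147.25, 180, 180, 180, 180].

## Interface

Orientations are given as [roll, pitch, yaw] about the fixed x, y, z axes, in that order (R = Rz(yaw) Ry(pitch) Rx(roll)).
In Python, from workcell import status, vision, ticket gives the robot as it stands.
- The arm moves only by the shell command python3 -m jog 'ROWS' [FORCE]. ROWS is JSON, a list of rows, each a list of 7 numbers: the finger opening in m, from 0 to 0.0912, then the shift along the tool's x, y, z in m, then the turn, a rotation vector about the tool's x, y, z in rad. A call has 1 to 12 rows; each row shifts and turns the commanded pose from where the row before left it, along the tool's axes as they then stand; what a row does not reach is not made up. A row lasts 1/8 s, in which the tool goes at most 62.5 mm and 10.7 degrees, less where a joint would pass 70% of its speed; a pose out of reach is approached as far as the arm can. A call with a gripper value outside its range is refused whole. The fingers move at their own pace and stop on an object; FORCE is the grip in N (left out, the last holds). Time passes only in rows, so rows that do not move let the fingers close. It gives the time, the measured TCP pose, the force and the opening at its end, in the units of the state.
- status.state(): the state, without advancing time (a new reading comes with each control period).
- vision.grab_frame(name): name is "scene" or "top"; returns a dict with "color" (400x640x3 uint8, blue, green, red), "depth" (400x640 float32, mm along the optical axis (not along the pixel's ray), 0 where there is no reading), "fov_y" (degrees; the focal length in pixels is half the picture's height over the tangent of half this angle, whatever the lens; pixels are square), "cx", "cy" (the principal point, pixels), "pose" (4x4, takes a point from camera to world coordinates). Camera axes: x right, y down, z forward; pixel columns grow to the right and rows downward; lengths in mm; the calibration is good to about 2 mm. A picture is of the moment at which its call begins.
- ticket.job_done(): hands the job in, once; it reports no verdict.
Trained networks look in the newest picture that a camera, given by its name, has taken for a name from the list of things; names that differ only in an ending like _2 or _b are one class to them, and where a whole thing is asked for, a point or a joint stands for the part that bears it (a point fixed in the world has none). Each returns a list of dicts, best first, with "p" (0 to 1); they miss things now and then, are a little off and sometimes report something else, mostly with a low value. They report only what shows in the picture. A call takes as long as a camera call. They do not tell look-alikes from the thing itself.
- vision.find_in(camera, label): "location" ([x, y, z] in mm, in world coordinates, good to about 4 mm: the middle of the surface that is visible of it).
- vision.silhouettes(camera, label): "pixels" (400x640 bool, what is visible of it).
The state is a dict: "time_s": time; "qpos": joint angles; "qvel": joint speeds; "effort": joint torques, N m; "ee_pos": TCP position; "ee_rot": TCP orientation; "force": force on the tool from outside, world axes, zero at the start; "torque": the same for the moment, N m; "gripper_width": finger opening in mm.
Only numpy, scipy, OpenCV 4.12 (cv2) and the standard library are available. Lean on these libraries where they do the work, as an engineer would, in place of code of your own. Each camera call takes 0.05 s, during which the arm holds its last target.

## Task

Pick out the four tan nozzles standing about on the instrument deck and put each one, tip up and sitting flat on the floor, into the aluminium nest of its own size: smallest nozzle in smallest nest, and so on up to the largest in the largest. Do not tip any nozzle over, and leave the two tan ribbed pipe fittings where they lie.

Things in the scene. Friction and masses are not known exactly. Their poses are not given: they have to be found in the camera images.
- nozzle_xs: the smallest of four tan rigid plastic nozzles, standing loose on its wide collar, narrow tip up: 54 mm high; collar 24 mm across, 11.5 mm high, at the bottom, then a taper, then a straight round neck 14 mm across over the top 28 mm. Round, so grip the neck from any side, TCP about 8 mm below the top. Origin: centre of its underside; z along its axis to the tip
- nozzle_s: the second smallest of four tan rigid plastic nozzles, standing loose on its wide collar, narrow tip up: 60 mm high; collar 38 mm across, 11.5 mm high, at the bottom, then a taper, then a straight round neck 18 mm across over the top 28 mm. Round, so grip the neck from any side, TCP about 8 mm below the top. Origin: centre of its underside; z along its axis to the tip
- nozzle_m: the second largest of four tan rigid plastic nozzles, standing loose on its wide collar, narrow tip up: 66 mm high; collar 52 mm across, 11.5 mm high, at the bottom, then a taper, then a straight round neck 22 mm across over the top 28 mm. Round, so grip the neck from any side, TCP about 8 mm below the top. Origin: centre of its underside; z along its axis to the tip
- nozzle_l: the largest of four tan rigid plastic nozzles, standing loose on its wide collar, narrow tip up: 72 mm high; collar 66 mm across, 11.5 mm high, at the bottom, then a taper, then a straight round neck 26 mm across over the top 28 mm. Round, so grip the neck from any side, TCP about 8 mm below the top. Origin: centre of its underside; z along its axis to the tip
- nest_xs: the smallest of four round aluminium nests (open dishes fixed on the deck), made for the nozzle with the 24 mm collar: 14 mm high, 46 mm across the outer rim, mouth 38 mm, narrowing to a flat floor 32 mm across, 5 mm above its underside. Too small for larger nozzles; smaller ones do not belong. Origin: centre of its underside, at deck height; z up
- nest_s: the second smallest of four round aluminium nests (open dishes fixed on the deck), made for the nozzle with the 38 mm collar: 14 mm high, 60 mm across the outer rim, mouth 52 mm, narrowing to a flat floor 46 mm across, 5 mm above its underside. Too small for larger nozzles; smaller ones do not belong. Origin: centre of its underside, at deck height; z up
- nest_m: the second largest of four round aluminium nests (open dishes fixed on the deck), made for the nozzle with the 52 mm collar: 14 mm high, 74 mm across the outer rim, mouth 66 mm, narrowing to a flat floor 60 mm across, 5 mm above its underside. Too small for larger nozzles; smaller ones do not belong. Origin: centre of its underside, at deck height; z up
- nest_l: the largest of four round aluminium nests (open dishes fixed on the deck), made for the nozzle with the 66 mm collar: 14 mm high, 88 mm across the outer rim, mouth 80 mm, narrowing to a flat floor 74 mm across, 5 mm above its underside. Too small for larger nozzles; smaller ones do not belong. Origin: centre of its underside, at deck height; z up
- tee: a tan plastic T-shaped ribbed pipe fitting lying flat, 64 mm by 44 mm, 20 mm high; loose, not to be moved. Origin: centre of its middle block's underside; its long bar along x, its stem to +y
- union: a tan plastic straight ribbed pipe fitting lying flat, 62 mm long (along its x), 20 mm wide and high; loose, not to be moved. Origin: centre of its underside
Mind the look-alikes: they are no part of the job. Leave any blue look-alike of the nozzle_xs alone. What is shaped like the nest_s but yellow is not meant.

How it is judged:
By the outcome, as a careful person would: the job done as asked, in the order asked, and still so for the second after the job is handed in, with the robot touching nothing.
It also fails if it takes over 112 s, if anything falls off the work surface, if the arm or the gripper's body presses on something with over 40 N, if the wrist force passes 120 N, or if a joint passes its speed limit or range.

## Working session

There is one attempt and no reset: what is moved stays moved. The work goes in short steps, Python scripts to look and compute and a shell command to move; the robot and the scene stay as the last step left them, time stands still between calls to the robot, and variables do not carry over. Pictures are saved under pics/ and viewed, and the job is handed in when it is done.

```bash
mkdir -p pics
cat > h.py <<'E'
import numpy as np, cv2
from workcell import status, vision, ticket
def K(f):
    H=f["color"].shape[0]; fl=H/2/np.tan(np.radians(f["fov_y"])/2); return fl,f["cx"],f["cy"]
def cloud(f):
    fl,cx,cy=K(f); d=f["depth"].astype(float); v,u=np.indices(d.shape)
    P=np.stack([(u-cx)/fl*d,(v-cy)/fl*d,d],-1); T=np.array(f["pose"]); 
    W=P@T[:3,:3].T+T[:3,3]; W[d==0]=np.nan; return W
def save(f,n): cv2.imwrite("pics/"+n,f["color"])
E
python3 - <<'E'
from h import *
import pickle
F={}
for n in("scene","top"):
    f=vision.grab_frame(n); save(f,n+"0.png"); F[n]=f; print(n,f["fov_y"],np.round(f["pose"],2).tolist())
pickle.dump(F,open("f0.pkl","wb"))
for l in "nozzle_xs nozzle_s nozzle_m nozzle_l nest_xs nest_s nest_m nest_l tee union".split():
    print(l,[(np.round(r["location"]).tolist(),round(r["p"],2)) for r in vision.find_in("top",l)])
print(status.state())
E
```

```text
scene 47.776588835581336 [[0.32, 0.79, -0.53, 1050.64], [0.95, -0.26, 0.17, -155.26], [-0.0, -0.55, -0.83, 778.2], [0.0, 0.0, 0.0, 1.0]]
top 50.78754517313403 [[-0.12, -0.97, 0.22, 403.75], [-0.99, 0.12, -0.03, 3.61], [0.01, -0.22, -0.97, 848.27], [0.0, 0.0, 0.0, 1.0]]
nozzle_xs []
nozzle_s [([461.0, -53.0, 18.0], 0.97), ([444.0, 292.0, 16.0], 0.88), ([603.0, 255.0, 17.0], 0.76)]
nozzle_m [([461.0, -53.0, 18.0], 0.97), ([444.0, 292.0, 16.0], 0.88), ([603.0, 255.0, 17.0], 0.76)]
nozzle_l [([461.0, -53.0, 18.0], 0.97), ([444.0, 292.0, 16.0], 0.88), ([603.0, 255.0, 17.0], 0.76)]
nest_xs [([609.0, -320.0, 2.0], 0.59)]
nest_s [([591.0, -121.0, 4.0], 0.81), ([466.0, -276.0, 5.0], 0.74), ([466.0, 90.0, 6.0], 0.73), ([690.0, -87.0, 9.0], 0.55)]
nest_m [([591.0, -121.0, 4.0], 0.81), ([466.0, -276.0, 5.0], 0.74), ([466.0, 90.0, 6.0], 0.73), ([690.0, -87.0, 9.0], 0.55)]
nest_l [([591.0, -121.0, 4.0], 0.81), ([466.0, -276.0, 5.0], 0.74), ([466.0, 90.0, 6.0], 0.73), ([690.0, -87.0, 9.0], 0.55)]
tee [([531.0, -203.0, 18.0], 0.8)]
union [([527.0, 203.0, 18.0], 0.82)]
{'time_s': 0.6, 'qpos': array([-7.08178189e+01,  1.83111276e+01,  8.96404381e+01, -6.84705963e-04,
        7.20414905e+01, -1.14428721e+00]), 'qvel': array([-0.02093382,  0.01643564,  0.07883031, -0.08618994, -0.06425444,
       -0.06686092]), 'effort': array([-6.21826111e-04, -4.12124562e+01, -2.32132405e+01,  7.28508714e-02,
        3.77736334e-02,  6.02516010e-07]), 'ee_pos': array([ 199.7548922 , -539.20395274,  232.77391411]), 'ee_rot': array([1.79993071e+02, 7.89910652e-04, 2.03266793e+01]), 'force': array([-1.53980366, -0.7702106 , -0.38145638]), 'torque': array([-0.01794776, -0.00044382,  0.04920185]), 'gripper_width': 91.42396268505529}
```

View pics/top0.png

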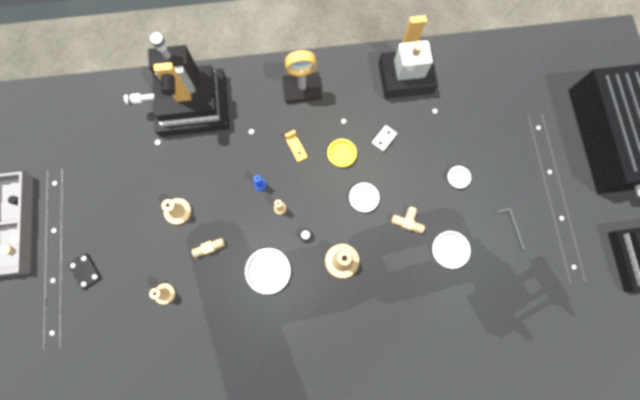

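View pics/scene0.png

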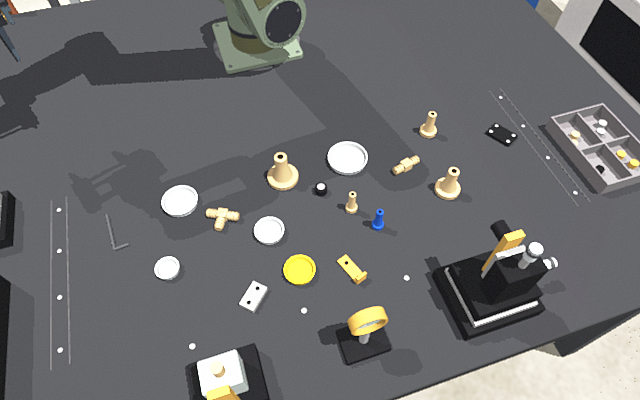

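Top view: the tan nozzles stand at px L (343,261), M (176,211), S (163,294) and XS (280,207); the blue look-alike is at (259,183). The white or silver nests are at (268,271), (451,250), (364,197) and (459,177), and the yellow look-alike dish is at (342,153). Next I measure them from the point clouds.

```bash
cat > meas.py <<'E'
from h import *
from scipy.optimize import least_squares
def circ(P):
    s=least_squares(lambda q:np.hypot(P[:,0]-q[0],P[:,1]-q[1])-q[2],[*P.mean(0)[:2],20],loss='soft_l1'); return s.x
def near(W,c,r): return np.hypot(W[...,0]-c[0],W[...,1]-c[1])<r
E
python3 - <<'E'
from meas import *
import pickle
F=pickle.load(open("f0.pkl","rb"))
pts={"L":(343,261),"M":(176,211),"S":(163,294),"XS":(280,207),"blue":(259,183)}
W=cloud(F["top"]);Ws=cloud(F["scene"])
deck=[np.nanmedian(W[300:330,300:500,2]),np.nanmedian(Ws[60:120,320:400,2])]; print("deck",deck)
for k,(u,v) in pts.items():
  c=W[v-2:v+3,u-2:u+3,:2].reshape(-1,2); c=np.nanmedian(c,0)
  for n,w in(("top",W),("scene",Ws)):
    m=near(w,c,45); P=w[m]
    col=F[n]["color"][m].astype(int); P=P[(P[:,2]>4)&((col[:,2]>col[:,0]+25) if k!="blue" else (col[:,0]>col[:,2]+25))]
    if len(P)<10: print(k,n,len(P));continue
    zt=np.percentile(P[:,2],98)
    base=P[(P[:,2]>7)&(P[:,2]<13)]; neck=P[P[:,2]>zt-4]; 
    print(k,n,len(P),"ztop %.1f"%zt,"base fit",np.round(circ(base),1),len(base),"top mean",np.round(neck.mean(0),1),len(neck),"topfit",np.round(circ(neck),1))
nest={"nL":(268,271),"nM":(451,250),"nS":(364,197),"nXS":(459,177),"yellow":(342,153)}
for k,(u,v) in nest.items():
  c=np.nanmedian(W[v-3:v+4,u-3:u+4,:2].reshape(-1,2),0)
  for n,w in(("top",W),("scene",Ws)):
    m=near(w,c,60); img=F[n]["color"]; br=img.max(-1)>130
    lab=cv2.connectedComponents((m&br).astype(np.uint8))[1]
    d=np.hypot(w[...,0]-c[0],w[...,1]-c[1]); i=np.unravel_index(np.nanargmin(d),d.shape)
    M=lab==lab[i]; P=w[M]; rim=P[P[:,2]>11]
    # outline projected on z=14
    cn=max(cv2.findContours(M.astype(np.uint8),0,1)[0],key=len)[:,0]
    f=F[n];fl,cx,cy=K(f);T=np.array(f["pose"])
    r=np.c_[(cn[:,0]-cx)/fl,(cn[:,1]-cy)/fl,np.ones(len(cn))]@T[:3,:3].T
    q=T[:3,3]+r*((14-T[2,3])/r[:,2])[:,None]
    print(k,n,M.sum(),"floor z %.1f"%np.nanmedian(P[:,2]),"rimfit",np.round(circ(rim),1) if len(rim)>8 else None,len(rim),"outline",np.round(circ(q),1))
E
```

```text
deck [np.float64(0.16615131858975474), np.float64(-1.9739772354625984)]
L top 577 ztop 73.8 base fit [469.7 -56.   30. ] 179 top mean [466.1 -58.9  72.4] 95 topfit [466.  -58.9   7.6]
L scene 712 ztop 71.3 base fit [468.9 -57.5  27.9] 282 top mean [471.7 -58.9  70.1] 69 topfit [472.1 -58.   10.1]
M top 359 ztop 67.8 base fit [610.6 258.9  22.6] 94 top mean [607.6 259.2  66.8] 37 topfit [608.8 256.4   7.1]
M scene 441 ztop 65.1 base fit [610.7 260.1  21.8] 122 top mean [611.2 259.3  63.7] 52 topfit [611.2 260.    8.2]
S top 296 ztop 61.3 base fit [448.  293.2  17. ] 90 top mean [447.8 292.1  60. ] 41 topfit [448.9 290.7   6. ]
S scene 242 ztop 59.7 base fit [450.5 292.7  15.9] 54 top mean [450.4 292.2  58.4] 27 topfit [450.7 291.8   6.7]
XS top 126 ztop 55.6 base fit [589.3  53.4  10.8] 20 top mean [589.3  53.5  54. ] 39 topfit [589.2  53.4   4.8]
XS scene 159 ztop 54.0 base fit [591.4  53.6  10.2] 36 top mean [591.6  53.5  52.6] 27 topfit [592.5  54.    5.4]
blue top 138 ztop 56.1 base fit [644.3  89.   10.6] 34 top mean [643.8  89.1  54.5] 39 topfit [644.2  89.    5. ]
blue scene 17
[... 283 characters left out ...]
floor z 5.5 rimfit [ 464.5 -275.5   34.2] 254 outline [ 464.5 -274.7   39.3]
nM scene 937 floor z 4.1 rimfit [ 466.5 -275.2   34.5] 142 outline [ 468.8 -273.5   38. ]
nS top 1892 floor z 1.3 rimfit [ 590.6 -119.4   27.2] 189 outline [ 592.9 -121.2   53.8]
nS scene 697 floor z 4.4 rimfit [ 593.  -119.    27.3] 135 outline [ 593.8 -117.8   30.4]
nXS top 521 floor z 5.7 rimfit [ 609.7 -320.2   20.1] 143 outline [ 610.2 -319.9   26.2]
nXS scene 492 floor z 4.9 rimfit [ 611.9 -319.9   20.6] 120 outline [ 612.6 -318.5   23.6]
yellow top 1778 floor z 1.3 rimfit [690.7 -87.   27.1] 171 outline [683.3 -89.3  53.9]
yellow scene 803 floor z 4.3 rimfit [693.2 -86.7  27.4] 157 outline [693.3 -85.9  30.2]
```

Sizes and heights match the given dimensions. I'll crop the XS nozzle and the blue look-alike enlarged, along with the nests, and check for tall obstacles.

Run:
```python
from meas import *
import pickle
F=pickle.load(open("f0.pkl","rb"))
a=F["top"]["color"][120:310,130:490]; cv2.imwrite("pics/crop.png",cv2.resize(a,None,fx=2.2,fy=2.2,interpolation=cv2.INTER_CUBIC))
W=np.concatenate([cloud(F[n]).reshape(-1,3) for n in F]); t=W[W[:,2]>78]
for x in range(300,900,50): 
  for y in range(-600,500,50):
    s=t[(abs(t[:,0]-x)<25)&(abs(t[:,1]-y)<25)]
    if len(s)>5: print((x,y,round(np.max(s[:,2]))),end=" ")
```

```text
(550, -600, 96) (600, -600, 97) (650, -600, 98) (700, -600, 97) (750, -600, 96) (800, -600, 93) (800, -250, 98) (800, 200, 192) (800, 250, 192) (850, -300, 103) (850, -250, 128) (850, -200, 103) (850, -50, 137) (850, 0, 137) (850, 200, 220) (850, 250, 218)
```

View pics/crop.png

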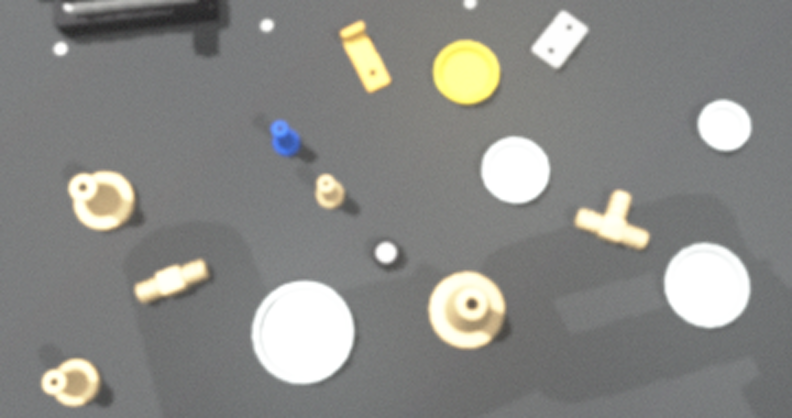

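```bash
python3 -m jog '[[0.06,0,0,0,0,0,0.1774],[0.06,0,0,0,0,0,0.1774],[0.06,0,0,0.02,0,0,0]]' 20
```

```text
time_s: 0.98
ee_pos: [200.1, -540.3, 214.1]
ee_rot: [179.8, -0.1, -0.1]
force: [0.7, 0.8, -0.9]
gripper_width: 64.2
```

The crop shows the tan XS nozzle at crop px (330,190), separate from the blue one at (285,140). The four silver nests have clearly different sizes, and the yellow dish is apart from them. I'll work from smallest to largest, starting with XS.

```bash
python3 -m jog '[[0.06,0.03,-0.045,0.003,0,0,0],[0.06,0.03,-0.045,0.003,0,0,0],[0.06,0.03,-0.045,0.003,0,0,0],[0.06,0.03,-0.045,0.003,0,0,0],[0.06,0.03,-0.045,0.003,0,0,0],[0.06,0.03,-0.045,0.003,0,0,0],[0.06,0.03,-0.045,0.003,0,0,0],[0.06,0.03,-0.045,0.003,0,0,0],[0.06,0.03,-0.045,0.003,0,0,0],[0.06,0.03,-0.045,0.003,0,0,0],[0.06,0.03,-0.045,0.003,0,0,0],[0.06,0,0,0,0,0,0]]' 20
```

```text
time_s: 2.48
ee_pos: [531.3, -41.5, 179.4]
ee_rot: [-180.0, -0.0, 0.3]
force: [-0.6, 0.2, 0.1]
gripper_width: 60.1
```

```bash
python3 -m jog '[[0.06,0.03,-0.0475,0.02,0,0,0],[0.06,0.029,-0.0475,0.02,0,0,0],[0.06,0,0,0.03,0,0,0],[0.06,0,0,0,0,0,0],[0.06,0,0,0,0,0,0]]' 20
```

```text
time_s: 3.1
ee_pos: [589.0, 49.7, 110.8]
ee_rot: [180.0, -0.1, -0.1]
force: [-0.6, -0.1, -0.4]
gripper_width: 59.6
```

```bash
python3 -m jog '[[0.06,0.0015,-0.0035,0.02,0,0,0],[0.06,0,0,0.02,0,0,0],[0.06,0,0,0.02,0,0,0],[0.06,0,0,0.005,0,0,0],[0.06,0,0,0,0,0,0],[0.06,0,0,0,0,0,0]]' 20
```

```text
time_s: 3.85
ee_pos: [591.1, 54.1, 46.0]
ee_rot: [-180.0, -0.1, -0.0]
force: [-0.1, -0.9, 0.9]
gripper_width: 59.7
```

Run:
```python
from meas import *
f=vision.grab_frame("scene"); save(f,"s1.png")
cv2.imwrite("pics/s1.png",cv2.resize(f["color"][100:300,230:500],None,fx=2.8,fy=2.8,interpolation=2))
```

```text
(no output)
```

View pics/s1.png

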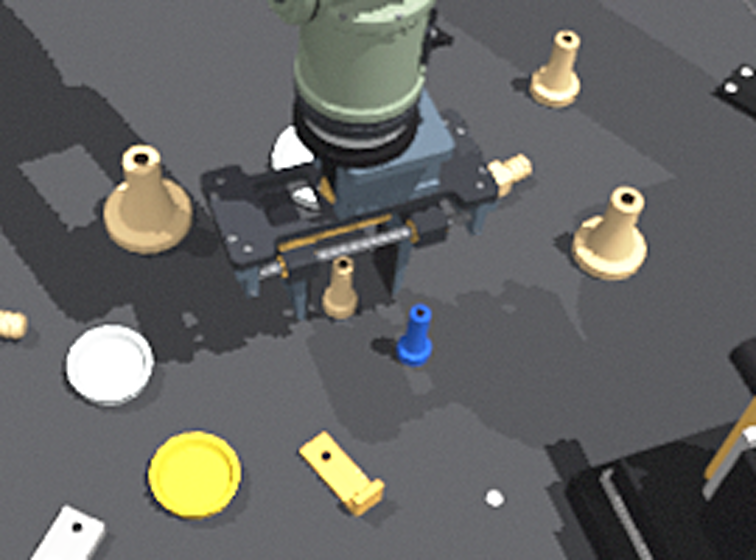

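The nozzle at crop px (340,290) is between the open fingers and the blue one is clear. Closing.

```bash
python3 -m jog '[[0.03,0,0,0,0,0,0],[0.025,0,0,0,0,0,0],[0.02,0,0,0,0,0,0],[0.016,0,0,0,0,0,0],[0.01,0,0,0,0,0,0],[0.005,0,0,0,0,0,0],[0.005,0,0,0,0,0,0],[0.005,0,0,0,0,0,0]]' 15
```

```text
time_s: 4.9
ee_pos: [590.3, 54.3, 44.7]
ee_rot: [180.0, 0.0, -0.0]
force: [0.4, 0.6, 0.1]
gripper_width: 13.0
```

```bash
python3 -m jog '[[0.005,0,0,-0.02,0,0,0],[0.005,0,0,-0.03,0,0,0],[0.005,0,0,-0.03,0,0,0],[0.005,0,0.02,0,0,0,0],[0.005,0.003,0.045,0,0,0,0],[0.005,0.003,0.045,0,0,0,0],[0.005,0.003,0.045,0,0,0,0],[0.005,0.003,0.045,0,0,0,0],[0.005,0.003,0.045,0,0,0,0],[0.005,0.003,0.045,0,0,0,0],[0.005,0.002,0.04,0,0,0,0],[0.005,0,0.02,0,0,0,0]]' 15
```

```text
time_s: 6.4
ee_pos: [608.9, -298.3, 123.0]
ee_rot: [-180.0, 0.1, -0.1]
force: [1.0, 0.7, -0.6]
gripper_width: 12.4
```

```bash
python3 -m jog '[[0.005,0,0.018,0,0,0,0],[0.005,0,0.006,0,0,0,0],[0.005,0,0,0,0,0,0],[0.005,0,0,0,0,0,0]]'
```

```text
time_s: 6.9
ee_pos: [610.4, -318.6, 124.9]
ee_rot: [-180.0, 0.0, 0.1]
force: [0.4, 0.9, -0.4]
gripper_width: 13.2
```

```bash
cat > carried.py <<'E'
from meas import *
def carried(H,R,tag,ox=None):
    s=status.state(); t=s["ee_pos"]; zb=t[2]+8-H
    for n in("top","scene"):
        f=vision.grab_frame(n); w=cloud(f); m=near(w,t,R+15); c=f["color"].astype(int)
        m&=(c[...,2]>c[...,0]+25)&(w[...,2]>zb-6)
        P=w[m]
        base=P[(P[:,2]<zb+15)]
        if len(base)>8:
            # known radius fit on outer collar
            q=least_squares(lambda q:np.hypot(base[:,0]-q[0],base[:,1]-q[1])-q[2],[*t[:2],R],loss='soft_l1',bounds=([-2e3,-2e3,R*.85],[2e3,2e3,R*1.05])).x
            print(n,len(base),"base circ",np.round(q,1),"z %.1f..%.1f"%(P[:,2].min(),P[:,2].max()))
        else: print(n,"few",len(base),len(P))
        if n=="scene":
            fl,cx,cy=K(f);T=np.array(f["pose"]);p=T[:3,:3].T@(np.r_[t[:2],40]-T[:3,3]);u,v=int(cx+fl*p[0]/p[2]),int(cy+fl*p[1]/p[2])
            a=f["color"][max(0,v-90):v+70,max(0,u-110):u+110]; cv2.imwrite("pics/%s.png"%tag,cv2.resize(a,None,fx=3,fy=3,interpolation=2))
    print("tcp",np.round(t,1),s["time_s"])
E
python3 -c "
from carried import *
carried(54,12,'c1')"
```

```text
top 16 base circ [ 609.1 -319.9   10.4] z 83.0..203.2
scene 68 base circ [ 611.5 -319.1   10.7] z 79.0..215.1
tcp [ 610.4 -318.6  124.9] 6.9
```

View pics/c1.png

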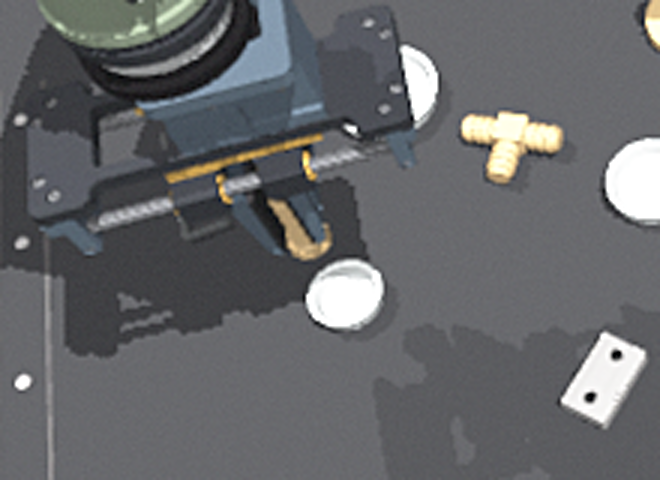

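The carried nozzle is within about 1 mm of the nest centre in both cameras. Lowering.

```bash
python3 -m jog '[[0.005,0.0005,0.0005,0.02,0,0,0],[0.005,0,0,0.02,0,0,0],[0.005,0,0,0.015,0,0,0],[0.005,0,0,0.01,0,0,0],[0.005,0,0,0.005,0,0,0],[0.005,0,0,0.002,0,0,0],[0.005,0,0,0,0,0,0],[0.005,0,0,0,0,0,0]]'
```

```text
time_s: 8.0
ee_pos: [611.0, -320.4, 53.3]
ee_rot: [180.0, -0.1, -0.0]
force: [-0.5, 0.4, -1.0]
gripper_width: 12.8
```

```bash
for i in 1 2 3 4; do python3 -m jog '[[0.005,0,0,0.001,0,0,0],[0.005,0,0,0,0,0,0]]' | egrep 'pos|force' ; done
```

```text
ee_pos: [610.8, -320.2, 51.8]
force: [-0.0, -0.1, 0.4]
ee_pos: [610.7, -320.2, 50.7]
force: [-0.6, -0.3, -0.1]
ee_pos: [610.7, -320.2, 49.7]
force: [-0.2, 0.7, -1.5]
ee_pos: [610.9, -320.3, 49.7]
force: [-0.7, 0.0, 4.7]
```

Contact: 4.7 N upward at z≈49.5, as expected. Releasing.

```bash
python3 -m jog '[[0.016,0,0,0,0,0,0],[0.02,0,0,0,0,0,0],[0.03,0,0,0,0,0,0],[0.05,0,0,0,0,0,0],[0.06,0,0,0,0,0,0],[0.06,0,0,0,0,0,0],[0.06,0,0,-0.02,0,0,0],[0.06,0,0,-0.04,0,0,0],[0.06,0,0,-0.04,0,0,0],[0.06,-0.02,-0.03,0,0,0,0],[0.06,-0.02,-0.05,0,0,0,0]]'
python3 - <<'E'
from h import *
f=vision.grab_frame("scene"); cv2.imwrite("pics/p1.png",cv2.resize(f["color"][150:350,60:340],None,fx=2.8,fy=2.8,interpolation=2))
E
```

```text
time_s: 10.38
ee_pos: [570.7, -240.6, 149.3]
ee_rot: [179.9, -0.1, -0.1]
force: [1.0, 1.2, 0.2]
gripper_width: 59.8
```

View pics/p1.png

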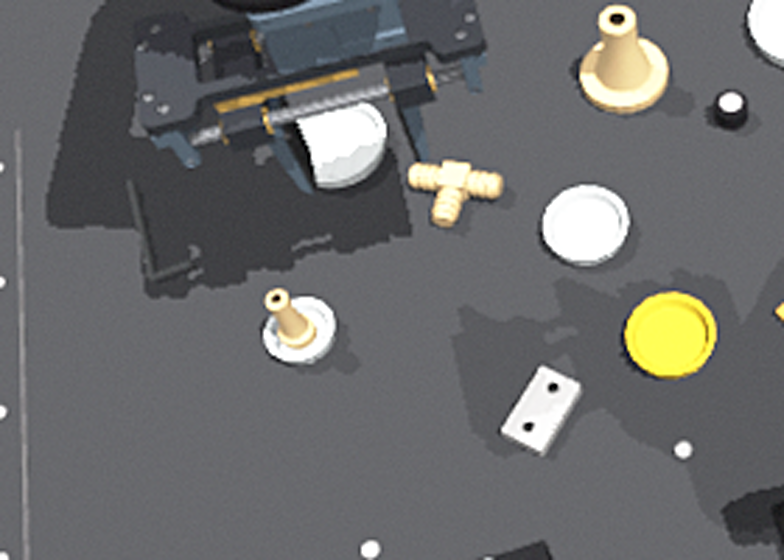

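XS stands upright in the smallest nest (crop px (295,330)). Next is S at about (449.5,293).

```bash
python3 -m jog '[[0.06,-0.01,-0.04,0,0,0,0],[0.06,-0.01,-0.045,0,0,0,0],[0.06,-0.01,-0.045,0,0,0,0],[0.06,-0.01,-0.045,0,0,0,0],[0.06,-0.01,-0.045,0,0,0,0],[0.06,-0.01,-0.045,0,0,0,0],[0.06,-0.01,-0.045,0,0,0,0],[0.06,-0.01,-0.045,0,0,0,0],[0.06,-0.01,-0.045,0,0,0,0],[0.06,-0.01,-0.045,0,0,0,0],[0.06,-0.01,-0.045,0,0,0,0],[0.06,-0.01,-0.04,0,0,0,0]]'
python3 -m jog '[[0.06,0,0,0.01,0,0,0],[0.06,0,0,0.01,0,0,0],[0.06,0,0,0,0,0,0]]'
```

```text
time_s: 11.92
ee_pos: [450.4, 291.5, 148.9]
ee_rot: [-180.0, -0.0, 0.0]
force: [-0.1, 0.1, 0.2]
gripper_width: 60.1
time_s: 12.3
ee_pos: [450.3, 288.3, 127.5]
ee_rot: [179.9, 0.1, -0.1]
force: [-0.2, 0.0, 0.6]
gripper_width: 60.1
```

```bash
python3 -m jog '[[0.06,-0.0005,-0.0045,0.02,0,0,0],[0.06,0,0,0.02,0,0,0],[0.06,0,0,0.02,0,0,0],[0.06,0,0,0.015,0,0,0],[0.06,0,0,0,0,0,0],[0.06,0,0,0,0,0,0]]'
python3 - <<'E'
from h import *
f=vision.grab_frame("scene"); cv2.imwrite("pics/s2.png",cv2.resize(f["color"][60:230,330:530],None,fx=3,fy=3,interpolation=2))
E
```

```text
time_s: 13.05
ee_pos: [450.9, 294.3, 54.3]
ee_rot: [-180.0, -0.1, -0.0]
force: [-0.3, 0.4, 0.1]
gripper_width: 59.8
```

View pics/s2.png

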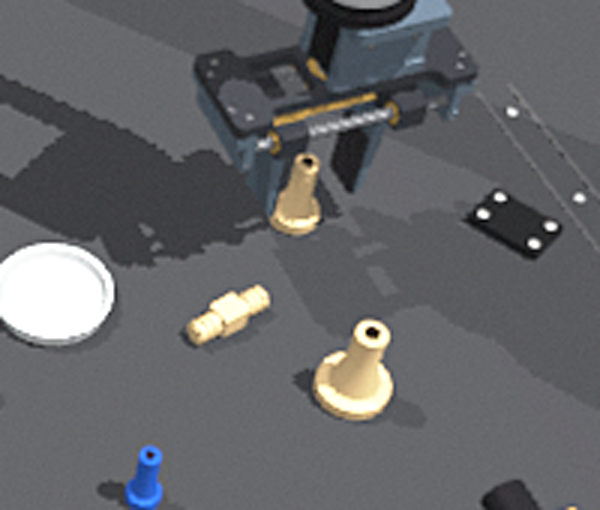

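The S nozzle (crop px (297,195)) is between the fingers. Closing.

```bash
python3 -m jog '[[0.035,-0.001,0.001,0.002,0,0,0],[0.03,0,0,0,0,0,0],[0.025,0,0,0,0,0,0],[0.02,0,0,0,0,0,0],[0.015,0,0,0,0,0,0],[0.01,0,0,0,0,0,0],[0.008,0,0,0,0,0,0],[0.008,0,0,0,0,0,0]]' 15
```

```text
time_s: 14.1
ee_pos: [449.2, 293.2, 51.6]
ee_rot: [180.0, 0.0, -0.0]
force: [0.5, -0.7, -0.1]
gripper_width: 16.7
```

```bash
python3 -m jog '[[0.008,0,0,-0.02,0,0,0],[0.008,0,0,-0.03,0,0,0],[0.008,0,0,-0.04,0,0,0],[0.008,0.015,0.03,0,0,0,0],[0.008,0.015,0.044,0,0,0,0],[0.008,0.015,0.044,0,0,0,0],[0.008,0.015,0.044,0,0,0,0],[0.008,0.015,0.044,0,0,0,0],[0.008,0.015,0.044,0,0,0,0],[0.008,0.015,0.044,0,0,0,0],[0.008,0.015,0.044,0,0,0,0],[0.008,0.015,0.044,0,0,0,0]]'
python3 -m jog '[[0.008,0.015,0.022,0,0,0,0],[0.008,0.0075,0.01,0,0,0,0],[0.008,0,0,0,0,0,0],[0.008,0,0,0,0,0,0]]'
python3 -c "
from carried import *
carried(60,19,'c2')"
```

```text
time_s: 15.6
ee_pos: [584.5, -90.2, 141.7]
ee_rot: [-180.0, 0.0, -0.0]
force: [-0.3, -0.2, -0.9]
gripper_width: 16.9
time_s: 16.1
ee_pos: [606.1, -119.6, 141.6]
ee_rot: [-180.0, 0.1, 0.1]
force: [-0.5, 0.2, -1.5]
gripper_width: 16.4
top few 0 11
scene 113 base circ [ 605.8 -120.5   17.8] z 91.2..266.6
tcp [ 606.1 -119.6  141.6] 16.1
```

View pics/c2.png

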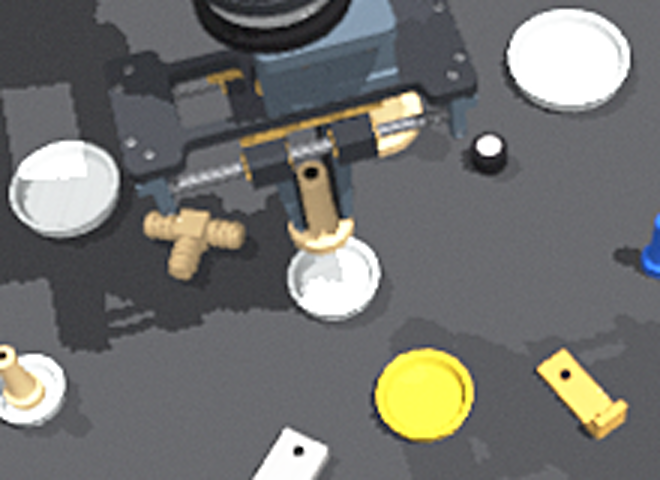

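```bash
python3 -m jog '[[0.008,-0.0135,-0.0008,0.02,0,0,0],[0.008,0,0,0.025,0,0,0],[0.008,0,0,0.015,0,0,0],[0.008,0,0,0,0,0,0],[0.008,0,0,0,0,0,0]]'
python3 -c "
from carried import *
carried(60,19,'c2b')"
```

```text
time_s: 16.82
ee_pos: [594.0, -119.9, 82.6]
ee_rot: [180.0, -0.1, 0.0]
force: [0.2, -0.3, 0.2]
gripper_width: 17.0
top few 0 0
scene 89 base circ [ 593.7 -121.2   17.9] z 29.3..207.8
tcp [ 594.  -119.9   82.6] 16.825
```

View pics/c2b.png

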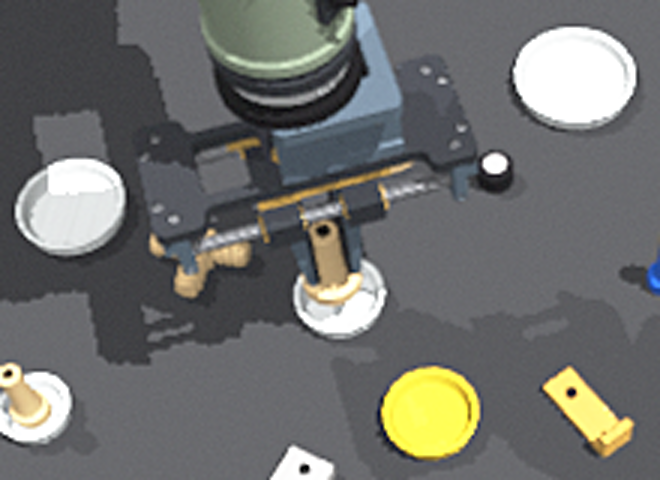

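```bash
python3 -m jog '[[0.008,-0.001,-0.0012,0.01,0,0,0],[0.008,0,0,0.008,0,0,0],[0.008,0,0,0.003,0,0,0],[0.008,0,0,0,0,0,0],[0.008,0,0,0,0,0,0]]'
for i in 1 2 3 4; do python3 -m jog '[[0.008,0,0,0.001,0,0,0],[0.008,0,0,0,0,0,0]]' | egrep 'pos|force' ; done
```

```text
time_s: 17.55
ee_pos: [592.5, -118.8, 60.9]
ee_rot: [180.0, -0.0, -0.0]
force: [-0.3, -0.7, -0.2]
gripper_width: 16.9
ee_pos: [592.3, -118.8, 59.8]
force: [-0.4, -1.1, 0.3]
ee_pos: [592.2, -118.7, 58.7]
force: [0.6, 0.3, -0.2]
ee_pos: [592.2, -118.7, 57.6]
force: [0.0, -0.1, -0.1]
ee_pos: [592.2, -118.7, 56.7]
force: [-0.0, 0.8, -0.9]
```

```bash
for i in 1 2; do python3 -m jog '[[0.008,0,0,0.0006,0,0,0],[0.008,0,0,0,0,0,0]]' | egrep 'pos|force' ; done
```

```text
ee_pos: [592.3, -118.8, 56.6]
force: [-1.1, 0.7, 3.4]
ee_pos: [592.3, -118.8, 56.6]
force: [-1.6, 0.4, 7.7]
```

Seated (7.7 N, z as expected). Releasing and moving toward M.

```bash
python3 -m jog '[[0.02,0,0,0,0,0,0],[0.03,0,0,0,0,0,0],[0.05,0,0,0,0,0,0],[0.06,0,0,0,0,0,0],[0.06,0,0,0,0,0,0],[0.06,0,0,-0.02,0,0,0],[0.06,0,0,-0.04,0,0,0],[0.06,0,0,-0.04,0,0,0],[0.06,0.002,-0.03,0,0,0,0],[0.06,0.002,-0.045,0,0,0,0],[0.06,0.002,-0.045,0,0,0,0],[0.06,0.002,-0.045,0,0,0,0]]'
python3 -m jog '[[0.06,0.002,-0.045,0,0,0,0],[0.06,0.002,-0.045,0,0,0,0],[0.06,0.002,-0.045,0,0,0,0],[0.06,0.002,-0.045,0,0,0,0],[0.06,0.002,-0.025,0,0,0,0],[0.06,0,-0.01,0,0,0,0],[0.06,0,0,0,0,0,0],[0.06,0,0,0,0,0,0]]'
python3 - <<'E'
from h import *
f=vision.grab_frame("scene"); cv2.imwrite("pics/p2.png",cv2.resize(f["color"][130:350,100:500],None,fx=1.9,fy=1.9,interpolation=2))
E
```

```text
time_s: 20.55
ee_pos: [600.2, 47.6, 155.6]
ee_rot: [180.0, -0.0, -0.0]
force: [1.2, 0.9, 0.0]
gripper_width: 60.0
time_s: 21.55
ee_pos: [610.3, 259.9, 155.5]
ee_rot: [180.0, 0.0, -0.1]
force: [-0.2, 0.2, 0.4]
gripper_width: 60.1
```

View pics/p2.png

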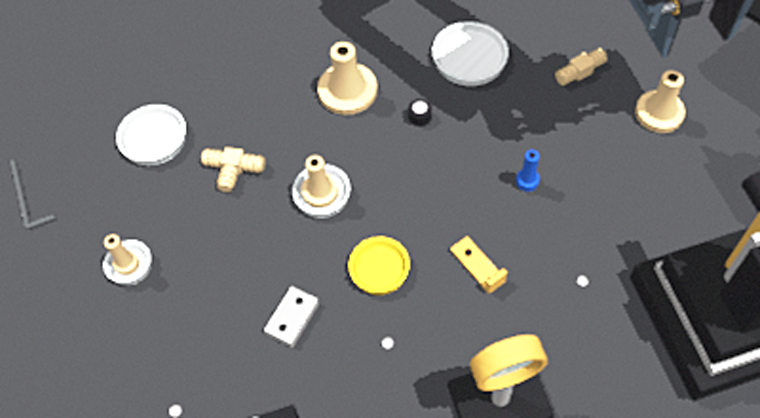

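S sits upright in nest S (crop px (320,190)). Descending on M.

```bash
python3 -m jog '[[0.06,0,0,0.03,0,0,0],[0.06,0,0,0.03,0,0,0],[0.06,0,0,0.02,0,0,0],[0.06,0,0,0.017,0,0,0],[0.06,0,0,0,0,0,0],[0.06,0,0,0,0,0,0]]'
python3 - <<'E'
from h import *
f=vision.grab_frame("scene"); cv2.imwrite("pics/s3.png",cv2.resize(f["color"][90:260,360:560],None,fx=3,fy=3,interpolation=2))
E
```

```text
time_s: 22.35
ee_pos: [611.0, 261.3, 59.4]
ee_rot: [-180.0, -0.1, -0.0]
force: [-0.4, 0.7, 0.6]
gripper_width: 60.1
```

View pics/s3.png

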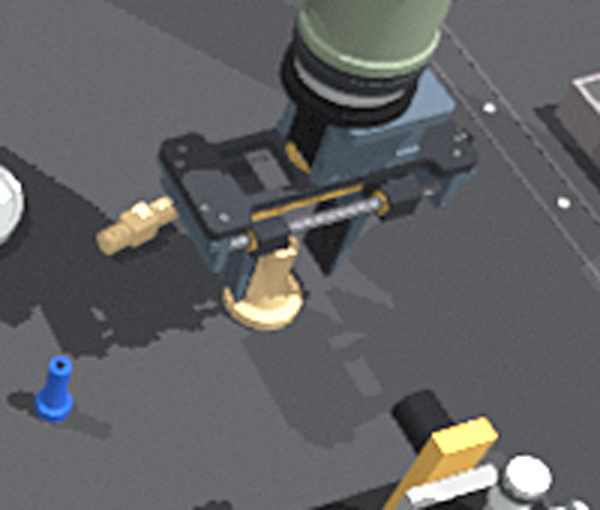

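M (crop px (268,290)) is between the fingers. Closing, then lifting.

```bash
python3 -m jog '[[0.04,0,0.0015,0.001,0,0,0],[0.035,0,0,0,0,0,0],[0.028,0,0,0,0,0,0],[0.022,0,0,0,0,0,0],[0.018,0,0,0,0,0,0],[0.012,0,0,0,0,0,0],[0.012,0,0,0,0,0,0],[0.012,0,0,0,0,0,0]]' 18
python3 -m jog '[[0.012,0,0,-0.02,0,0,0],[0.012,0,0,-0.03,0,0,0],[0.012,0,0,-0.04,0,0,0],[0.012,-0.012,0.03,0,0,0,0],[0.012,-0.012,0.044,0,0,0,0],[0.012,-0.012,0.044,0,0,0,0],[0.012,-0.012,0.044,0,0,0,0],[0.012,-0.012,0.044,0,0,0,0]]'
```

```text
time_s: 23.4
ee_pos: [610.3, 259.9, 57.6]
ee_rot: [-180.0, -0.0, -0.0]
force: [-0.9, 0.6, 2.1]
gripper_width: 20.7
time_s: 24.4
ee_pos: [549.4, 52.2, 147.2]
ee_rot: [180.0, 0.0, 0.0]
force: [-0.1, -0.5, -0.1]
gripper_width: 21.2
```

```bash
python3 -m jog '[[0.012,-0.008,0.045,0,0,0,0],[0.012,-0.008,0.045,0,0,0,0],[0.012,-0.008,0.045,0,0,0,0],[0.012,-0.01,0.045,0,0,0,0],[0.012,-0.012,0.045,0,0,0,0],[0.012,-0.012,0.045,0,0,0,0],[0.012,-0.014,0.03,0,0,0,0],[0.012,-0.008,0.02,0,0,0,0],[0.012,0,0.005,0,0,0,0],[0.012,0,0,0,0,0,0],[0.012,0,0,0,0,0,0]]'
python3 -c "
from carried import *
carried(66,26,'c3')"
```

```text
time_s: 25.78
ee_pos: [470.5, -270.3, 147.4]
ee_rot: [-180.0, 0.0, 0.1]
force: [0.0, 0.0, -1.3]
gripper_width: 20.8
top few 0 5
scene 265 base circ [ 471.9 -271.5   22.4] z 88.3..273.0
tcp [ 470.5 -270.3  147.4] 25.775
```

View pics/c3.png

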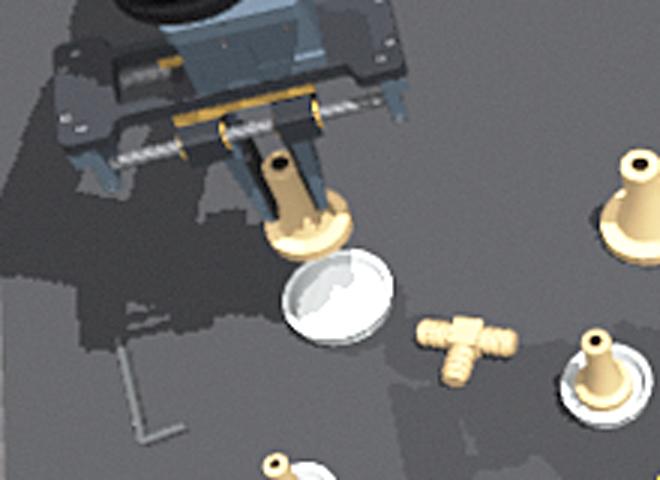

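```bash
python3 -m jog '[[0.012,-0.0051,0.0043,0.02,0,0,0],[0.012,0,0,0.025,0,0,0],[0.012,0,0,0.01,0,0,0],[0.012,0,0,0,0,0,0],[0.012,0,0,0,0,0,0]]'
python3 -c "
from carried import *
carried(66,26,'c3b')"
```

```text
time_s: 26.5
ee_pos: [465.9, -275.7, 93.4]
ee_rot: [179.9, -0.1, 0.0]
force: [-0.6, -0.6, -1.2]
gripper_width: 21.1
top few 0 6
scene 228 base circ [ 467.5 -277.    22.4] z 34.5..222.5
tcp [ 465.9 -275.7   93.4] 26.5
```

View pics/c3b.png

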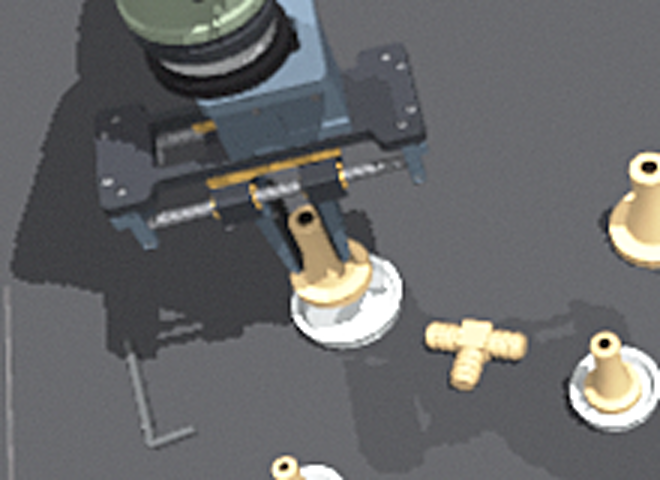

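Shift of about −0.5 mm in x and +1 mm in y, then lower to contact.

```bash
python3 -m jog '[[0.012,-0.0005,-0.001,0.012,0,0,0],[0.012,0,0,0.01,0,0,0],[0.012,0,0,0.004,0,0,0],[0.012,0,0,0,0,0,0],[0.012,0,0,0,0,0,0]]'
for i in 1 2 3 4; do python3 -m jog '[[0.012,0,0,0.001,0,0,0],[0.012,0,0,0,0,0,0]]' | egrep 'pos|force' ; done
```

```text
time_s: 27.22
ee_pos: [464.9, -274.7, 66.7]
ee_rot: [180.0, -0.0, -0.0]
force: [0.3, -0.1, -1.0]
gripper_width: 20.8
ee_pos: [464.7, -274.5, 65.7]
force: [-0.1, 0.5, -0.4]
ee_pos: [464.6, -274.5, 64.5]
force: [0.3, 0.7, -1.7]
ee_pos: [464.6, -274.5, 63.5]
force: [0.3, -0.2, 0.1]
ee_pos: [464.7, -274.6, 62.6]
force: [0.8, 0.2, -0.4]
```

```bash
for i in 1 2; do python3 -m jog '[[0.012,0,0,0.0006,0,0,0],[0.012,0,0,0,0,0,0]]' | egrep 'pos|force' ; done
```

```text
ee_pos: [464.7, -274.5, 62.5]
force: [-1.7, 0.5, 5.2]
ee_pos: [464.6, -274.5, 62.4]
force: [-2.8, 1.0, 9.3]
```

```bash
python3 -m jog '[[0.025,0,0,0,0,0,0],[0.035,0,0,0,0,0,0],[0.05,0,0,0,0,0,0],[0.065,0,0,0,0,0,0],[0.065,0,0,0,0,0,0],[0.065,0,0,-0.02,0,0,0],[0.065,0,0,-0.04,0,0,0],[0.065,0,0,-0.04,0,0,0],[0.065,0.001,-0.03,0,0,0,0],[0.065,0.001,-0.045,0,0,0,0],[0.065,0.001,-0.045,0,0,0,0],[0.065,0.001,-0.045,0,0,0,0]]'
python3 -m jog '[[0.065,0.001,-0.035,0,0,0,0],[0.065,0,-0.0175,0,0,0,0],[0.065,0,0,0.02,0,0,0],[0.065,0,0,0,0,0,0],[0.065,0,0,0,0,0,0]]'
python3 - <<'E'
from h import *
f=vision.grab_frame("scene"); cv2.imwrite("pics/p3.png",cv2.resize(f["color"][80:300,100:460],None,fx=2.1,fy=2.1,interpolation=2))
E
```

```text
time_s: 30.22
ee_pos: [468.5, -108.2, 161.4]
ee_rot: [180.0, -0.0, -0.0]
force: [0.5, 0.1, 0.6]
gripper_width: 64.9
time_s: 30.85
ee_pos: [470.0, -57.6, 141.7]
ee_rot: [180.0, -0.0, -0.0]
force: [0.2, -0.3, 0.1]
gripper_width: 65.1
```

View pics/p3.png

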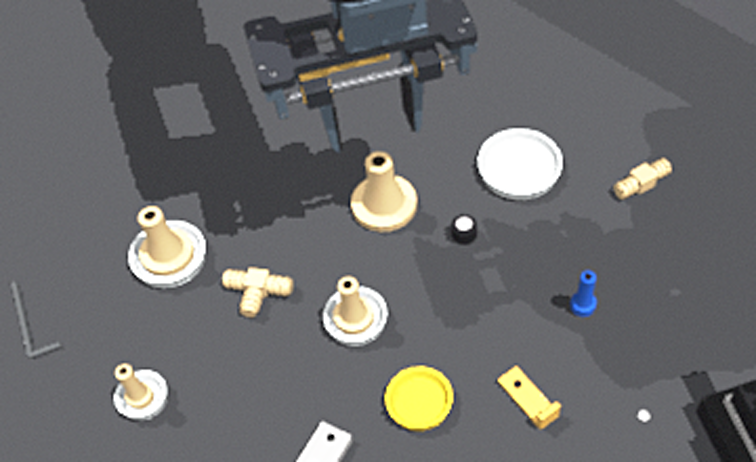

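M is upright in its nest (crop px (165,250)). Now descending on L.

```bash
python3 -m jog '[[0.065,0,0,0.03,0,0,0],[0.065,0,0,0.025,0,0,0],[0.065,0,0,0.016,0,0,0],[0.065,0,0,0.007,0,0,0],[0.065,0,0,0,0,0,0],[0.065,0,0,0,0,0,0]]'
python3 - <<'E'
from h import *
f=vision.grab_frame("scene"); cv2.imwrite("pics/s4.png",cv2.resize(f["color"][80:250,190:390],None,fx=3,fy=3,interpolation=2))
E
```

```text
time_s: 31.65
ee_pos: [470.3, -57.2, 64.1]
ee_rot: [180.0, -0.1, -0.0]
force: [-0.6, -0.6, -0.8]
gripper_width: 65.0
```

View pics/s4.png

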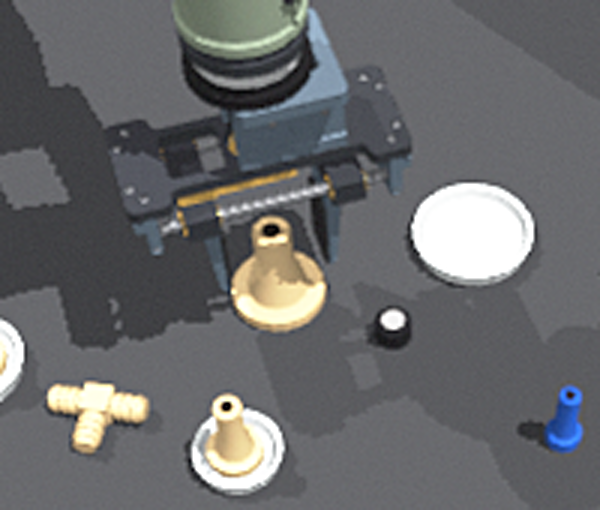

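L (crop px (275,280)) is between the fingers. Closing, lifting and carrying.

```bash
python3 -m jog '[[0.045,0,0,0,0,0,0],[0.038,0,0,0,0,0,0],[0.03,0,0,0,0,0,0],[0.026,0,0,0,0,0,0],[0.022,0,0,0,0,0,0],[0.016,0,0,0,0,0,0],[0.016,0,0,0,0,0,0],[0.016,0,0,0,0,0,0]]' 22
python3 -m jog '[[0.016,0,0,-0.02,0,0,0],[0.016,0,0,-0.03,0,0,0],[0.016,0,0,-0.03,0,0,0],[0.016,0,-0.025,0,0,0,0],[0.016,0,-0.04,0,0,0,0],[0.016,0,-0.04,0,0,0,0],[0.016,-0.001,-0.03,0,0,0,0],[0.016,0,-0.0115,0,0,0,0],[0.016,0,0,0,0,0,0],[0.016,0,0,0,0,0,0]]'
python3 -c "
from carried import *
carried(72,33,'c4')"
```

```text
time_s: 32.7
ee_pos: [469.6, -57.0, 63.3]
ee_rot: [180.0, 0.0, 0.0]
force: [0.3, -0.5, -1.0]
gripper_width: 24.7
time_s: 33.95
ee_pos: [468.6, 88.6, 143.2]
ee_rot: [180.0, 0.0, -0.0]
force: [-0.6, 0.0, -0.6]
gripper_width: 25.1
top 17 base circ [474.3  91.8  34.6] z 90.6..95.0
scene 330 base circ [471.3  86.1  28.6] z 78.5..253.1
tcp [468.6  88.6 143.2] 33.95
```

View pics/c4.png

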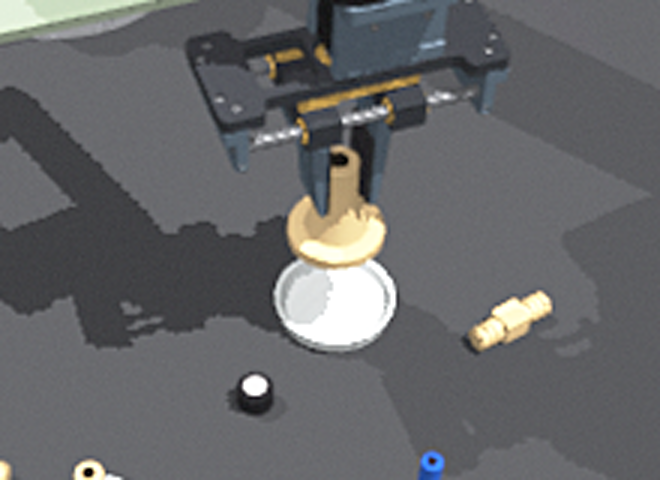

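```bash
python3 -m jog '[[0.016,-0.0005,-0.001,0.02,0,0,0],[0.016,0,0,0.025,0,0,0],[0.016,0,0,0.01,0,0,0],[0.016,0,0,0,0,0,0],[0.016,0,0,0,0,0,0]]'
python3 -c "
from carried import *
carried(72,33,'c4b')"
```

```text
time_s: 34.67
ee_pos: [468.9, 90.4, 89.1]
ee_rot: [-180.0, -0.1, -0.0]
force: [-0.8, 0.4, -0.9]
gripper_width: 25.1
top 20 base circ [473.   92.5  34.6] z 35.0..242.7
scene 297 base circ [472.   87.8  28.5] z 25.1..195.5
tcp [468.9  90.4  89.1] 34.675
```

View pics/c4b.png

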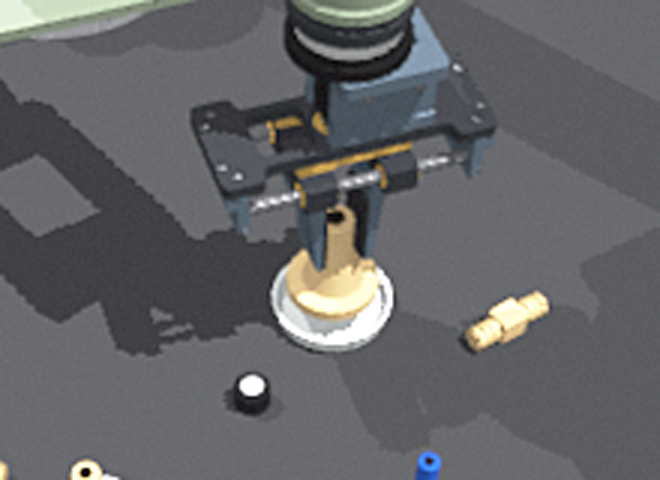

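```bash
python3 -m jog '[[0.016,-0.0005,0.0003,0.01,0,0,0],[0.016,0,0,0.006,0,0,0],[0.016,0,0,0.001,0,0,0],[0.016,0,0,0,0,0,0],[0.016,0,0,0,0,0,0]]'
for i in 1 2 3 4; do python3 -m jog '[[0.016,0,0,0.001,0,0,0],[0.016,0,0,0,0,0,0]]' | egrep 'pos|force' ; done
```

```text
time_s: 35.4
ee_pos: [467.9, 90.2, 71.5]
ee_rot: [180.0, -0.0, 0.0]
force: [-0.1, 0.5, -1.8]
gripper_width: 24.8
ee_pos: [467.7, 90.2, 70.4]
force: [0.8, 0.8, -0.9]
ee_pos: [467.6, 90.2, 69.3]
force: [-0.1, -0.1, -1.4]
ee_pos: [467.7, 90.2, 68.3]
force: [0.4, -0.5, -1.6]
ee_pos: [467.8, 90.3, 68.2]
force: [-2.3, 0.1, 7.2]
```

Contact at the expected height. Release, retract and check.

```bash
python3 -m jog '[[0.03,0,0,0,0,0,0],[0.04,0,0,0,0,0,0],[0.05,0,0,0,0,0,0],[0.065,0,0,0,0,0,0],[0.065,0,0,0,0,0,0],[0.065,0,0,-0.02,0,0,0],[0.065,0,0,-0.04,0,0,0],[0.065,0,0,-0.04,0,0,0],[0.065,0,0,-0.04,0,0,0],[0.065,-0.04,0,-0.01,0,0,0],[0.065,-0.04,0,0,0,0,0],[0.065,-0.04,0,0,0,0,0]]'
python3 - <<'E'
from meas import *
F={n:vision.grab_frame(n) for n in("scene","top")}
f=F["scene"]; cv2.imwrite("pics/fin.png",cv2.resize(f["color"][80:300,100:500],None,fx=2,fy=2,interpolation=2))
f=F["top"]; cv2.imwrite("pics/fint.png",cv2.resize(f["color"][120:320,130:490],None,fx=2.2,fy=2.2,interpolation=2))
W={n:cloud(F[n]) for n in F}
for k,c,H in (("XS",(610.8,-320),54),("S",(591.8,-119.2),60),("M",(465.5,-275.3),66),("L",(468,89.5),72)):
  for n in F:
    w=W[n]; m=near(w,c,40); col=F[n]["color"].astype(int); P=w[m&(col[...,2]>col[...,0]+25)&(w[...,2]>8)&(w[...,2]<110)]
    if len(P)<10: print(k,n,len(P)); continue
    zt=np.percentile(P[:,2],98); N=P[P[:,2]>zt-4]; b=P[(P[:,2]<19)]
    print(k,n,"ztop %.1f expect %.0f"%(zt,H+5),"top",np.round(N.mean(0)[:2],1),"base",np.round(circ(b),1) if len(b)>8 else None)
E
```

```text
time_s: 37.9
ee_pos: [346.4, 90.1, 217.4]
ee_rot: [-180.0, -0.0, -0.0]
force: [-0.9, 0.3, 0.7]
gripper_width: 65.0
XS scene ztop 58.5 expect 59 top [ 612.8 -321.3] base [ 611.5 -321.4   10.4]
XS top ztop 61.7 expect 59 top [ 610.  -321.6] base [ 609.9 -321.8   10.2]
S scene ztop 64.6 expect 65 top [ 593.1 -120.9] base [ 593.1 -120.7   16.6]
S top ztop 66.4 expect 65 top [ 588.5 -119.4] base [ 589.5 -122.    15. ]
M scene ztop 69.9 expect 71 top [ 466.9 -275.8] base [ 466.5 -277.2   22.3]
M top ztop 72.9 expect 71 top [ 461.6 -273.5] base [ 463.6 -279.5   20.2]
L scene ztop 75.6 expect 77 top [471.7  86.7] base [471.1  86.6  27.9]
L top ztop 79.2 expect 77 top [465.8  86.6] base [465.4  84.5  23.8]
```

View pics/fin.png

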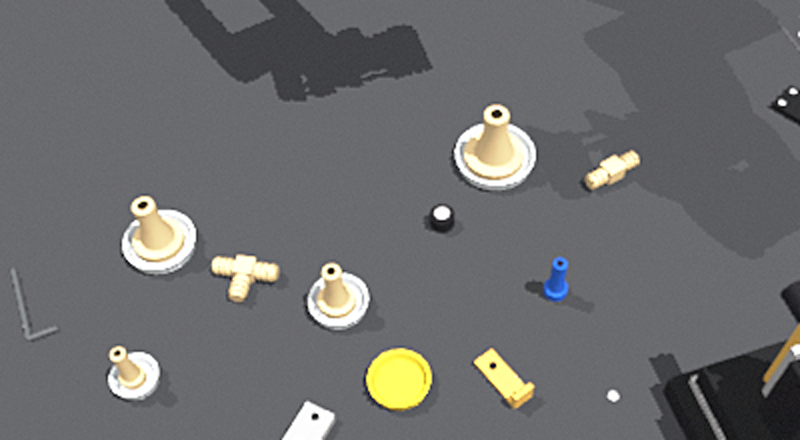

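View pics/fint.png

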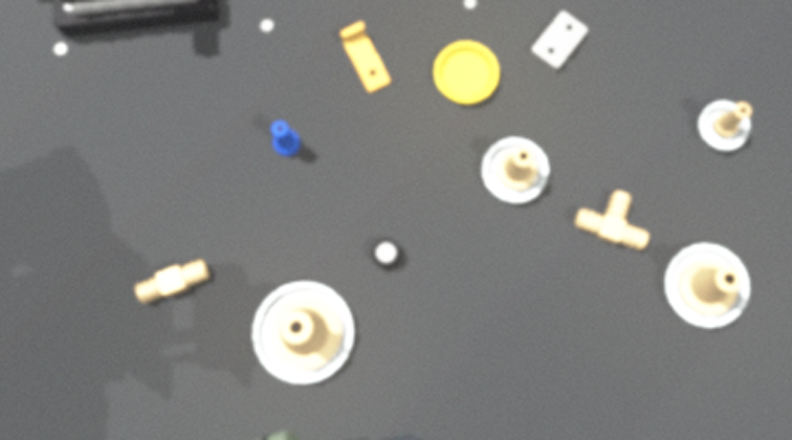

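Run:
```python
from h import *
f=vision.grab_frame("scene"); g=vision.grab_frame("top")
a=cv2.resize(f["color"][125:185,315:380],None,fx=6,fy=6,interpolation=2)
b=cv2.resize(g["color"][240:300,235:300],None,fx=6,fy=6,interpolation=2)
cv2.imwrite("pics/zl.png",np.hstack([a,b]))
```

```text
(no output)
```

View pics/zl.png

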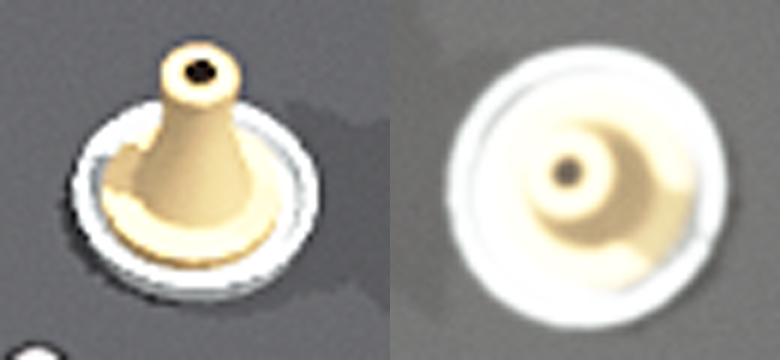

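The zoom shows L's collar fully inside its nest, with a gap on both sides and the neck upright. All four tops also rose by about 5 mm, which is the nest floor height. Handing in.

```bash
python3 -c "
from workcell import ticket,status
print(status.state()['time_s']); print(ticket.job_done())"
```

```text
38.1
the job is handed in; nothing more can be done
None
```

All four nozzles are standing tip up in the nests of their own size. I placed them in the order XS, S, M, L, lowering each to a light contact of about 5–9 N on the nest floor. The job was handed in at about 38 s of the 112 s allowed, with the gripper open and clear.

- **Upright and flat:** in both cameras each nozzle top rose by 4.3 to 6.1 mm, matching the 5 mm nest floor. All four look upright in the final pictures.
- **Left alone:** the tee, the union, the blue nozzle look-alike and the yellow dish look unmoved. I checked this by eye only.
- **One disagreement:** the camera fits put L about 3 mm off its nest centre, while the arm's own position put it within about 1 mm. Part of L's white-on-white outline washes out in the pictures, which probably biases that fit. An enlarged view showed its collar fully inside the nest with a gap on both sides.

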